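# Swing out the folding hook and hang a filter holder

## Robot

A 6-joint arm with a two-finger parallel gripper is mounted at the origin on the work surface. World frame = base frame: x ahead of the robot, y to its left, z up, the work surface at z = 0. Lengths are in m, angles in rad, forces in N, time in s.
With the tool pointing down it reaches from about 0.225 to 0.875 m from the base axis. Payload 3.4 kg.
Tool frame: the origin (TCP) lies midway between the tips of the shut fingers; the grasp point (between the pads) lies 19 mm behind it (manip.grip_point_offset is the distance from the TCP to the grasp point, in m); z points along the fingers, y is the line along which they close (so a half turn about z gives the same grasp; the last joint's range is limited). The gripper opens to 85 mm and grips with 20 to 120 N. Pads are 22 mm wide; open, the fingers measure 114 mm over their backs; the gripper's body (76 mm by 85 mm) begins 54 mm behind the grasp point. The pads swing forward as they close: fully open they stand 13 mm farther back than shut.
Start: joints at [-1.248, 0.276, 1.505, -0, 1.361, -0.121], TCP at [0.247, -0.519, 0.231] pointing down, gripper open.
Joint ranges: [-2.89, 2.89], [-0.75, 2.08], [0.22, 2.7], [-1.18, 4.32], [0.11, 2.71], [-2.7, 2.7]. Speed limits (rad/s): [2.57, 2.57, 3.14, 3.14, 3.14, 3.14].

## Interface

Orientations are given as a unit quaternion [w, x, y, z].
In Python, from rig import manip gives the robot as it stands.
- The arm moves only by the shell command python3 -m handwheel 'ROWS' [FORCE]. ROWS is JSON, a list of rows, each an object with "translation": the shift along the tool's x, y, z in m, a list of three; "angular": the turn, a rotation vector about the tool's x, y, z in degrees, a list of three; "hand": the closure, from 0 (fully open) to 1 (shut). A call has 1 to 10 rows; each row shifts and turns the commanded pose from where the row before left it, along the tool's axes as they then stand; what a row does not reach is not made up. A row lasts 1/12 s, in which the tool goes at most 41.7 mm and 7.16 degrees, less where a joint would pass 70% of its speed; a pose out of reach is approached as far as the arm can. A call with a gripper value outside its range is refused whole. The fingers move at their own pace and stop on an object; FORCE is the grip in N (left out, the last holds). Time passes only in rows, so rows that do not move let the fingers close. It gives the time, the measured TCP pose, the force, the opening and the grip force at its end, in the units of the state.
- manip.get_state(): the state, without advancing time (a new reading comes with each control period).
- manip.get_image(name): name is "side" or "top" or "wrist"; returns the picture (384x512x3 uint8, red, green, blue); there is no depth.
- manip.camera_info(name): a dict with "camera_matrix" (3x3 intrinsics, pixels), "eye" and "orientation" of the camera in the world; the wrist camera has in their place "tool_from_camera" (4x4, takes a point from camera to tool coordinates, whose origin is the TCP and whose axes are the flange's). Camera axes: x right, y down, z forward; pixel columns grow to the right and rows downward; lengths in m; the calibration is good to about 2 mm. The wrist camera is an equidistant fisheye: a pixel r from the principal point sees the ray r / f radians off the axis. A picture is of the moment at which its call begins: read the wrist's pose just before it. camera_info takes no time and is no camera call.
- manip.sign_off(): hands the job in; it is judged then, once.
The state is a dict: "clock": time; "qpos": joint angles; "qd": joint speeds; "effort": joint torques, N m; "position": TCP position; "ee_rot": TCP orientation; "contact_force": force on the tool from outside, world axes, zero at the start; "moment": the same for the moment, N m; "width": finger opening in m; "gripper_force": force on a finger pad.
Only numpy, scipy, OpenCV 4.12 (cv2) and the standard library are available. Lean on these libraries where they do the work, as an engineer would, in place of code of your own. Each camera call takes 0.05 s, during which the arm holds its last target. There are 200 camera calls.

## Task

Swing the folded steel hook on the black upright panel all the way out by pushing it from behind, without pinching it, and press it against its stop with about 12 newtons for a moment. Then take the tall filter holder (the one with an eye) out of its rack, thread its eye over the hook's end, slide it to the thick shoulder at the root, press it home there with about 12 newtons for a moment, and leave it hanging. Never load the hook with more than 25 newtons, and leave the other things where they are.

Things in the scene. Friction and masses are not known exactly. Their poses are not given: they have to be found in the camera images.
- panel: Black upright panel, 200 wide, 12 thick, top edge 182 above the table. Its front (-x of its own axes) looks to the robot's left, turned 0 to 0.5 rad away from the robot, and carries the folding hook. Origin: on the table, on the panel's front face, straight below the hook's pin.
- hook (a joint): Steel folding hook. 0 = folded along the panel; grows as the arm swings out level (anticlockwise from above) about a vertical pin, to a dead stop at 1.571. Starts at 0 to 0.15. Stiff hinge: 0.35 Nm friction (about 3 N at the arm's end); stays where it is left. The leaf carrying it is screwed on 0 to 0.15 rad askew, so the swing starts and stops that much further round.
- hook_hinge (a point): Point on the hook's pin at mid-height of the arm: 165 above the table, 17 in front of the panel's face. Turns with the hook: x points along the arm to its end, z up. From here to 26 along x the hook is a thick block 20 wide, 22 high; its face at 26 is the shoulder.
- hook_end (a point): Centre of the end of the hook's arm, 130 from the pin, axes as hook_hinge. The arm is a square bar 10 x 10, from 26 to 130 from the pin; at its end a lip 6 long stands 5 above the bar's top. Folded, the last 70 reach out past the panel's edge, free on both sides. Push its back (-y side, towards the panel), never pinch it or press its front (+y).
- holder_center (a point): Centre of the tall filter holder: aluminium plate 10 thick (x), 132 high (z), 0.1 to 0.16 kg, upright in a slot (16 deep) of a black rack. From its underside up: glazed frame 60 wide (y) to 60; eye (hole along x) 14 wide, 60 to 84; eye's top bar 28 wide, 84 to 92; grip tab 22 wide, 92 to 132 (tab's centre 46 above this point). Same when turned half round.
- holder_eye (a point): Centre of the holder's eye (hole 14 wide, 24 high, along the holder's x), 6 above holder_center; holder's axes, z up.
- plain_frame: Bystander: plain glazed frame 60 x 60 x 10, without eye or tab, in the rack's other slot, 60 from the holder; origin at its underside.
- post: Bystander: black post 60 high on a round foot 40 across; origin at its underside.
- lens_tube: Bystander: black tube 42 across, 48 high; origin at its underside.

How it is judged:
On the way, in this order (a step that is already met when the one before it is completed fails the run):
1. the hook is fully out and pressed against its stop with at least 8 N (value of joint hook above 1.54 rad and contact force between the fingers and hook above 8 N), for 0.3 s.
2. the holder's eye is on the hook and the holder is pressed on the shoulder with at least 8 N (x of holder_eye in the frame of hook_hinge between 0.026 and 0.033 m and distance between holder_eye and hook_hinge below 0.036 m and contact force between holder and hook above 8 N), for 0.3 s.
At the end, for the whole second after the job is handed in: The hook stands fully out (within 0.04 rad of its stop); the holder hangs upright (within 0.12 rad) and still from its eye, its plate within 3 mm of the shoulder (eye centre at most 34 mm along the arm from the pin), resting on the bar and let go (value of joint hook above 1.53 rad and x of holder_eye in the frame of hook_hinge below 0.034 m and z of holder_eye in the frame of hook_hinge below -0.004 m and distance between holder_eye and hook_hinge below 0.037 m and angle between holder_center's own z axis and vertical below 0.12 rad and linear speed of holder below 0.02 m/s); the robot touches nothing.
It fails at once if the hook is pressed or struck by the fingers with more than 25 N (1 N of grace) (contact force between the fingers and hook above 26 N).
It fails at once if the holder is forced against the hook with more than 25 N (1 N of grace) (contact force between holder and hook above 26 N).
It fails at once if the plain frame, post or lens tube is moved more than 15 mm (distance of any of plain_frame, post, lens_tube from where it was at the start of the episode above 0.015 m).
It fails at once if the fingers press on the front side of the hook's arm (the side that leads as it swings out), pinching it or pushing it back (contact force between the fingers and hook_c3 above 4 N).
It also fails if it takes over 72 s, if anything falls off the work surface, if the arm or the gripper's body presses on something with over 40 N, if the wrist force passes 120 N, or if a joint passes its speed limit or range.

## Working session

There is one attempt and no reset: what is moved stays moved. The work goes in short steps, Python scripts to look and compute and a shell command to move; the robot and the scene stay as the last step left them, time stands still between calls to the robot, and variables do not carry over. Pictures are saved under pics/ and viewed, at most 10 in all, crops included, and the job is handed in when it is done.

```bash
mkdir -p pics; ls; python3 - <<'E'
from rig import manip
import cv2,numpy as np
s=manip.get_state();print(s)
for n in("side","top","wrist"):
    print(n,manip.camera_info(n))
a=manip.get_image("side");b=manip.get_image("top")
cv2.imwrite("pics/side0.png",a[:,:,::-1]);cv2.imwrite("pics/top0.png",b[:,:,::-1])
E
```

```text
pics
{'clock': 0.0, 'qpos': array([-1.24800001e+00,  2.76610154e-01,  1.50614631e+00,  2.09593276e-05,
        1.36071262e+00, -1.20955856e-01]), 'qd': array([ 0.00012471, -0.00160397,  0.00043933, -0.00152684,  0.00105191,
       -0.00199143]), 'effort': array([-8.07765973e-04, -4.16775441e+01, -2.45802069e+01, -4.66628244e-04,
        1.09505907e-02, -2.53432842e-05]), 'position': array([ 0.2467185 , -0.51878411,  0.23042583]), 'ee_rot': array([-9.34475653e-04,  9.75486368e-01,  2.20057868e-01, -8.43293755e-05]), 'contact_force': array([-0.17152103,  0.36669434, -0.01917432]), 'moment': array([ 0.04639892, -0.01513681, -0.03165758]), 'gripper_force': 0.0, 'width': 0.08534748634652516}
side {'camera_matrix': array([[358.15950134,   0.        , 252.73637239],
       [  0.        , 358.15950134, 191.30191875],
       [  0.        ,   0.        ,   1.        ]]), 'eye': array([ 0.41865559, -0.59632194,  0.50432899]), 'orientation': array([-0.48687311,  0.86504356, -0.10635086,  0.0578248 ])}
top {'camera_matrix': array([[371.26619854,   0.        , 253.84006073],
       [  0.        , 371.26619854, 193.3925721 ],
       [  0.        ,   0.        ,   1.        ]]), 'eye': array([ 0.43821372, -0.02205348,  0.81697463]), 'orientation': array([ 0.05949246, -0.70177717,  0.70738517, -0.05979697])}
wrist {'camera_matrix': array([[297.31863964,   0.        , 253.71384958],
       [  0.        , 297.31863964, 194.7848486 ],
       [  0.        ,   0.        ,   1.        ]]), 'tool_from_camera': array([[ 1.77723277e-04, -9.53740159e-01, -3.00632130e-01,
         7.56582582e-02],
       [ 9.99999920e-01,  6.14819457e-05,  3.96116882e-04,
         1.43419562e-03],
       [-3.59309130e-04, -3.00632177e-01,  9.53740093e-01,
        -1.42251504e-01],
       [ 0.00000000e+00,  0.00000000e+00,  0.00000000e+00,
         1.00000000e+00]])}
```

View pics/side0.png

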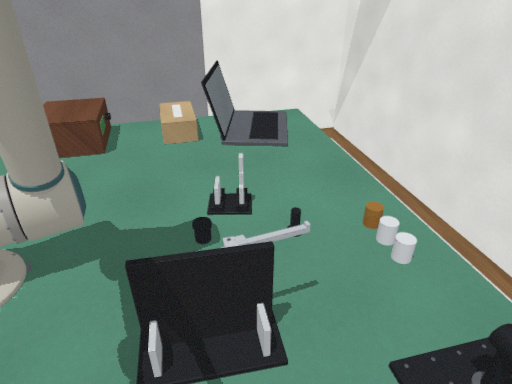

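View pics/top0.png

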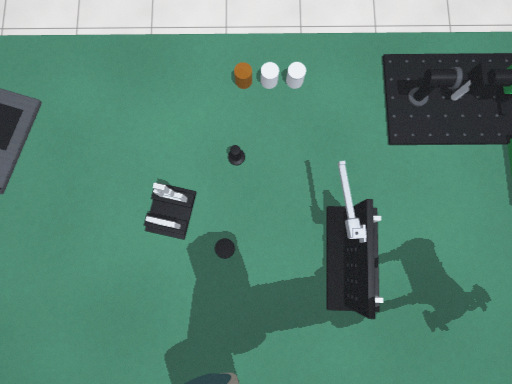

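The side view shows the rack at (230,200) with the tall holder at (241,160–205), the hook from (233,243) to (308,228) and the panel at (205,300). In the top view the hook runs from its pin at about (355,230) to its end at (342,162). The rack is at (172,210), the holder at (170,193), the plain frame at (163,223), the post at (236,155) and the tube at (225,248).

```bash
cat > h.py <<'E'
from rig import manip
import cv2,numpy as np
from scipy.spatial.transform import Rotation as R
def rot(q): return R.from_quat([q[1],q[2],q[3],q[0]])
def ray(cam,u,v,st=None):
    i=manip.camera_info(cam);K=i["camera_matrix"]
    a=(u-K[0,2])/K[0,0];b=(v-K[1,2])/K[1,1]
    if cam=="wrist":
        r=np.hypot(a,b);k=np.sin(r)/max(r,1e-9);d=np.array([a*k,b*k,np.cos(r)])
        T=i["tool_from_camera"];Rw=rot(st["ee_rot"])
        return Rw.apply(T[:3,3])+st["position"],Rw.apply(T[:3,:3]@d)
    return i["eye"],rot(i["orientation"]).apply([a,b,1])
def plane(cam,u,v,z,st=None):
    o,d=ray(cam,u,v,st);return o+d*(z-o[2])/d[2]
def proj(cam,p,st=None):
    i=manip.camera_info(cam);K=i["camera_matrix"]
    if cam=="wrist":
        T=i["tool_from_camera"];q=T[:3,:3].T@(rot(st["ee_rot"]).inv().apply(np.array(p)-st["position"])-T[:3,3])
        r=np.hypot(*q[:2]);t=np.arctan2(r,q[2]);q=np.array([q[0]/r*t,q[1]/r*t,1])
    else:
        q=rot(i["orientation"]).inv().apply(np.array(p)-i["eye"]);q=q/q[2]
    return K[0,0]*q[0]+K[0,2],K[1,1]*q[1]+K[1,2]
def tri(o1,d1,o2,d2):
    d1=d1/np.linalg.norm(d1);d2=d2/np.linalg.norm(d2)
    t=np.linalg.lstsq(np.c_[d1,-d2],o2-o1,rcond=None)[0]
    a=o1+t[0]*d1;b=o2+t[1]*d2;return (a+b)/2,np.linalg.norm(a-b)
E
python3 - <<'E'
from h import *
s=cv2.imread("pics/side0.png");t=cv2.imread("pics/top0.png")
c=lambda im,x,y,w,h,k:cv2.resize(im[y:y+h,x:x+w],None,fx=k,fy=k,interpolation=cv2.INTER_CUBIC)
A=np.hstack([c(t,140,175,66,75,6),c(t,325,150,66,100,4.5)])if 0 else None
canvas=np.zeros((600,800,3),np.uint8)
for im,x,y,w,h,ox,oy in[(t,143,172,65,75,0,0),(t,320,150,65,100,400,0),(s,200,145,65,75,0,300),(s,220,215,100,50,400,400)]:
    k=4
    z=c(im,x,y,w,h,k);hh=min(z.shape[0],600-oy);ww=min(z.shape[1],800-ox);canvas[oy:oy+hh,ox:ox+ww]=z[:hh,:ww]
cv2.imwrite("pics/crops.png",canvas)
# bright mask in top
g=cv2.cvtColor(t,cv2.COLOR_BGR2HSV)
m=((g[...,1]<60)&(g[...,2]>110)).astype(np.uint8)
n,l,st,ce=cv2.connectedComponentsWithStats(m)
for i in range(1,n):
    if 20<st[i,4]<3000: print(st[i],ce[i].round(1),[np.round(x,1) for x in cv2.minAreaRect(np.argwhere(l==i)[:,::-1].astype(np.float32))])
for z in(.0,.17):
  for uv in((342,162),(355,230),(370,205),(374,315),(170,193),(163,223),(225,248),(236,157)): print(z,uv,plane("top",*uv,z).round(3))
E
```

```text
[260  62  20  27 430] [269.2  74.8] [array([269.3,  75. ]), array([18.3, 26.5]), np.float64(6.3)]
[286  62  21  27 434] [295.5  74.6] [array([295.2,  74.8]), array([18.5, 27.2]), np.float64(16.7)]
[451  81  20  19 152] [460.5  91.3] [array([461.3,  91.1]), array([ 7.3, 24.7]), np.float64(49.4)]
[338 161  29  82 825] [350.6 208.1] [array([351.3, 201.3]), array([83.5, 19.2]), np.float64(80.5)]
[153 183  34  19 339] [167.8 192.4] [array([169.5, 191.9]), array([36.4, 12.6]), np.float64(14.0)]
[373 215   9   7  55] [376.7 217.9] [array([377., 218.]), array([6., 8.]), np.float64(90.0)]
[145 216  36  13 212] [162.4 222. ] [array([162.5, 222. ]), array([35.9,  6.1]), np.float64(12.5)]
[375 296   9   7  56] [378.8 299.4] [array([379., 299.]), array([6., 8.]), np.float64(90.0)]
[228 373  11  11  75] [233.2 378.8] [array([233., 378.]), array([10., 10.]), np.float64(90.0)]
0.0 (342, 162) [ 0.648 -0.223  0.   ]
0.0 (355, 230) [ 0.494 -0.244  0.   ]
0.0 (370, 205) [ 0.549 -0.281  0.   ]
0.0 (374, 315) [ 0.315 -0.275  0.   ]
0.0 (170, 193) [0.58  0.164 0.   ]
0.0 (163, 223) [0.513 0.178 0.   ]
0.0 (225, 248) [0.457 0.041 0.   ]
0.0 (236, 157) [0.662 0.017 0.   ]
0.17 (342, 162) [ 0.604 -0.181  0.17 ]
0.17 (355, 230) [ 0.483 -0.198  0.17 ]
0.17 (370, 205) [ 0.526 -0.227  0.17 ]
0.17 (374, 315) [ 0.34  -0.222  0.17 ]
0.17 (170, 193) [0.55  0.125 0.17 ]
0.17 (163, 223) [0.497 0.136 0.17 ]
0.17 (225, 248) [0.453 0.028 0.17 ]
0.17 (236, 157) [0.615 0.009 0.17 ]
```

View pics/crops.png

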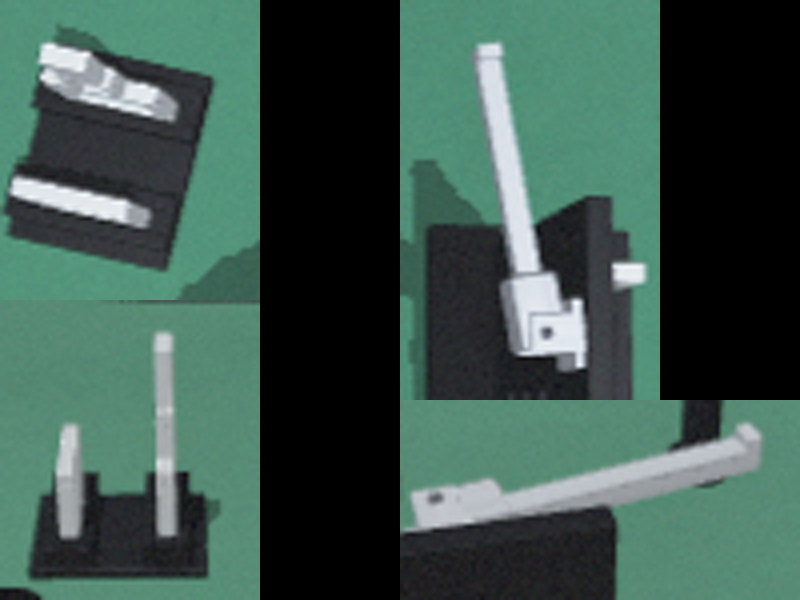

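The crops show the pin hole at top px (356.8,233.3), the hook's lip at (342.1,162.8) and the holder's tab top centred at about (160.3,187.3). In the side view the tab top is at about (241.0,157.5).

```bash
python3 - <<'E'
from h import *
P=plane("top",356.8,233.3,.178);E_=plane("top",342.1,162.6,.175)
print("pin",P,"lip",E_,np.linalg.norm((P-E_)[:2]),"dir",np.degrees(np.arctan2(*(E_-P)[[1,0]])))
# arm end lip two views: side lip top centre crop(749,433)->(220+349/4,215+33/4)
print("lip tri",tri(*ray("top",342.1,162.6),*ray("side",307.3,223.3)))
print("pin tri",tri(*ray("top",356.8,233.3),*ray("side",228.9,239.2)))
print("tab tri",tri(*ray("top",160.3,187.3),*ray("side",240.9,157.3)))
# panel top edge: front corners, crop
for uv in((352.5+0,207),(367,199.5),(373,200)): print("panel",plane("top",*uv,.182))
# mast top from bottom corners of panel front-top edge
t=cv2.imread("pics/top0.png")[195:325,320:390]
cv2.imwrite("pics/panel.png",cv2.resize(np.clip(t.astype(float)*3,0,255).astype(np.uint8),None,fx=4,fy=4,interpolation=cv2.INTER_CUBIC))
for uv in ((142.5+1,224.3),):pass
# plain frame top far/near ends (crop (12,185),(130,215)) at z ~ ?
for z in(.06,.07): print(plane("top",143+14/4,172+188/4,z),plane("top",143+130/4,172+213/4,z))
# rack base corners
for z in (0,.02): print([plane("top",143+a/4,172+b/4,z).round(3) for a,b in((213,78),(167,270),(5,237))])
E
```

```text
pin [ 0.47636342 -0.1987204   0.178     ] lip [ 0.60200645 -0.18023432  0.175     ] 0.12699569513343278 dir 8.36997959653043
lip tri (array([ 0.60480655, -0.18125512,  0.17343849]), np.float64(0.004752579330430207))
pin tri (array([ 0.47858308, -0.1982679 ,  0.18058876]), np.float64(0.0047596529758882344))
tab tri (array([0.57070037, 0.15184907, 0.13411234]), np.float64(0.006108523258199757))
panel [ 0.52133572 -0.1926657   0.182     ]
panel [ 0.53421128 -0.21843644  0.182     ]
panel [ 0.53325408 -0.22876117  0.182     ]
[0.51593983 0.1969672  0.06      ] [0.50268952 0.13732587 0.06      ]
[0.51491303 0.19407383 0.07      ] [0.50183777 0.1352204  0.07      ]
[array([0.583, 0.106, 0.   ]), array([0.476, 0.129, 0.   ]), array([0.495, 0.218, 0.   ])]
[array([0.579, 0.103, 0.02 ]), array([0.476, 0.125, 0.02 ]), array([0.494, 0.212, 0.02 ])]
```

View pics/panel.png

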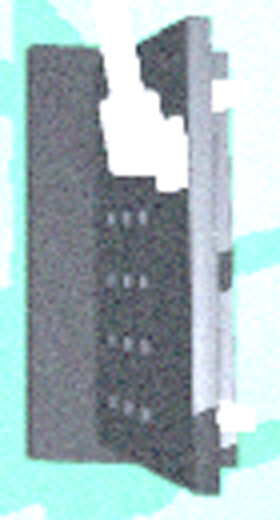

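The hook measures 127 mm from pin to lip, as specified, and the pin is 17 mm in front of the face. The arm heads 8.4° and the panel about -3.5°. Next I move the shut fingers behind the arm's end.

```bash
cat >> h.py <<'E'
def head(s): x=rot(s["ee_rot"]).apply([1,0,0]);return np.degrees(np.arctan2(x[1],x[0]))
def to(p):
    s=manip.get_state();d=rot(s["ee_rot"]).inv().apply(np.array(p)-s["position"])
    print("pos",s["position"].round(4),"head",head(s).round(2),"delta tool mm",(d*1e3).round(1),"F",s["contact_force"].round(1),"t",round(s["clock"],2),"w",round(s["width"],4))
E
python3 -m handwheel '[{"translation":[0.0338,-0.0099,0],"angular":[0,0,0],"hand":1},{"translation":[0.0338,-0.0099,0],"angular":[0,0,0],"hand":1},{"translation":[0.0338,-0.0099,0],"angular":[0,0,0],"hand":1},{"translation":[0.0338,-0.0099,0],"angular":[0,0,0],"hand":1},{"translation":[0.0338,-0.0099,0],"angular":[0,0,0],"hand":1},{"translation":[0.0338,-0.0099,0],"angular":[0,0,0],"hand":1},{"translation":[0.0338,-0.0099,0],"angular":[0,0,0],"hand":1},{"translation":[0.0338,-0.0099,0],"angular":[0,0,0],"hand":1},{"translation":[0.0338,-0.0099,0],"angular":[0,0,0],"hand":1},{"translation":[0.0338,-0.0099,0],"angular":[0,0,0],"hand":1}]' 40
python3 -m handwheel '[{"translation":[0.03,-0.0099,0],"angular":[0,0,0],"hand":1},{"translation":[0.03,-0.0099,0],"angular":[0,0,0],"hand":1},{"translation":[0.03,-0.0099,0],"angular":[0,0,0],"hand":1},{"translation":[0,0,0],"angular":[0,0,5.7],"hand":1},{"translation":[0,0,0],"angular":[0,0,5.7],"hand":1},{"translation":[0,0,0],"angular":[0,0,5.6],"hand":1},{"translation":[0,0,0],"angular":[0,0,0],"hand":1},{"translation":[0,0,0],"angular":[0,0,0],"hand":1}]'
python3 - <<'E'
from h import *
to([.5875,-.214,.146])
s=manip.get_state();im=manip.get_image("wrist");cv2.imwrite("pics/w1.png",im[:,:,::-1])
print([np.round(proj("wrist",p,s)) for p in ([.476,-.199,.178],[.602,-.18,.175])])
E
```

```text
clock: 0.93
position: [0.5105, -0.2832, 0.2309]
ee_rot: [-0.0, 0.975, 0.22, -0.0]
contact_force: [0.3, -0.8, -0.2]
width: 0.0001
gripper_force: 0.0
clock: 1.6
position: [0.578, -0.2191, 0.2308]
ee_rot: [-0.0, 0.997, 0.075, -0.0]
contact_force: [-0.5, 0.3, -0.8]
width: -0.0002
gripper_force: 0.0
pos [ 0.578  -0.2191  0.2308] head 8.58 delta tool mm [10.3 -3.6 84.8] F [-0.5  0.3 -0.8] t 1.6 w -0.0002
[array([211., 320.]), array([200., 173.])]
```

View pics/w1.png

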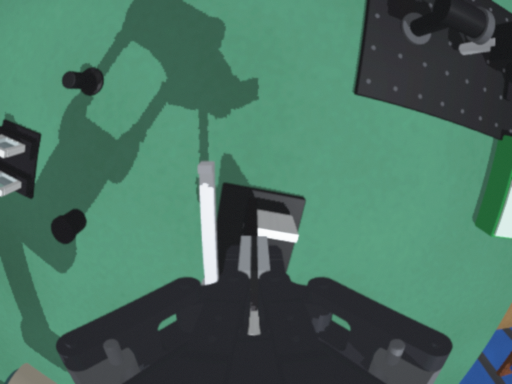

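The wrist view shows the arm's end at (207,167), within about 5 mm of the prediction. The shut fingers at (255,265) are to the right of the arm and clear of the panel. I go down beside the arm.

```bash
python3 -m handwheel '[{"translation":[0.009,0,0.03],"angular":[0,0,0],"hand":1},{"translation":[0,0,0.03],"angular":[0,0,0],"hand":1},{"translation":[0,0,0.025],"angular":[0,0,0],"hand":1},{"translation":[0,0,0],"angular":[0,0,0],"hand":1},{"translation":[0,0,0],"angular":[0,0,0],"hand":1}]'
python3 -m handwheel '[{"translation":[0,-0.005,0],"angular":[0,0,0],"hand":1},{"translation":[0,-0.004,0],"angular":[0,0,0],"hand":1},{"translation":[0,-0.002,0],"angular":[0,0,0],"hand":1},{"translation":[0,-0.002,0],"angular":[0,0,0],"hand":1},{"translation":[0,0,0],"angular":[0,0,0],"hand":1},{"translation":[0,0,0],"angular":[0,0,0],"hand":1}]'
```

```text
clock: 2.07
position: [0.5862, -0.2178, 0.1452]
ee_rot: [-0.001, 0.997, 0.074, -0.001]
contact_force: [1.0, -0.1, -0.1]
width: 0.0
gripper_force: 0.0
clock: 2.57
position: [0.5854, -0.205, 0.147]
ee_rot: [0.0, 0.997, 0.074, 0.0]
contact_force: [-0.6, -0.4, -0.3]
width: 0.0
gripper_force: 0.0
```

```bash
python3 -m handwheel '[{"translation":[0,-0.002,0],"angular":[0,0,0],"hand":1},{"translation":[0,-0.002,0],"angular":[0,0,0],"hand":1},{"translation":[0,-0.002,0],"angular":[0,0,0],"hand":1},{"translation":[0,0,0],"angular":[0,0,0],"hand":1}]'
python3 -m handwheel '[{"translation":[0,-0.002,0],"angular":[0,0,0],"hand":1},{"translation":[0,-0.002,0],"angular":[0,0,0],"hand":1},{"translation":[0,-0.002,0],"angular":[0,0,0],"hand":1},{"translation":[0,0,0],"angular":[0,0,0],"hand":1}]'
```

```text
clock: 2.9
position: [0.5846, -0.1999, 0.1465]
ee_rot: [0.001, 0.997, 0.074, 0.0]
contact_force: [0.8, -2.0, 0.7]
width: -0.0002
gripper_force: 1.5
clock: 3.23
position: [0.5836, -0.1931, 0.1465]
ee_rot: [0.0, 0.997, 0.074, 0.0]
contact_force: [1.0, -3.2, 0.4]
width: 0.0002
gripper_force: 1.5
```

```bash
python3 -m handwheel '[{"translation":[0.0011,-0.0095,0],"angular":[0,0,-5],"hand":1},{"translation":[0.0011,-0.0095,0],"angular":[0,0,-5],"hand":1},{"translation":[0.0011,-0.0095,0],"angular":[0,0,-5],"hand":1},{"translation":[0.0011,-0.0095,0],"angular":[0,0,-5],"hand":1},{"translation":[0.0011,-0.0095,0],"angular":[0,0,-5],"hand":1},{"translation":[0.0011,-0.0095,0],"angular":[0,0,-5],"hand":1}]'
python3 - <<'E'
from h import *
s=manip.get_state();p=s["position"];q=R.from_euler('z',head(s),degrees=True).inv().apply(p-[.476,-.199,.165]);print(head(s),q)
E
```

```text
clock: 3.73
position: [0.5691, -0.1384, 0.1462]
ee_rot: [0.001, 0.944, 0.331, -0.0]
contact_force: [0.3, -5.1, 0.1]
width: 0.0
gripper_force: 1.9
38.700313793115896 [ 0.11051092 -0.01092536 -0.01882687]
```

```bash
python3 -m handwheel '[{"translation":[0.0008,-0.0095,0],"angular":[0,0,-5],"hand":1},{"translation":[0.0008,-0.0095,0],"angular":[0,0,-5],"hand":1},{"translation":[0.0008,-0.0095,0],"angular":[0,0,-5],"hand":1},{"translation":[0.0008,-0.0095,0],"angular":[0,0,-5],"hand":1},{"translation":[0.0008,-0.0095,0],"angular":[0,0,-5],"hand":1},{"translation":[0.0008,-0.0095,0],"angular":[0,0,-5],"hand":1}]'
python3 -m handwheel '[{"translation":[0.0003,-0.0038,0],"angular":[0,0,-2],"hand":1},{"translation":[0.0003,-0.0038,0],"angular":[0,0,-2],"hand":1},{"translation":[0.0003,-0.0038,0],"angular":[0,0,-2],"hand":1},{"translation":[0.0001,-0.0019,0],"angular":[0,0,-1],"hand":1}]'
python3 - <<'E'
from h import *
s=manip.get_state();p=s["position"];q=R.from_euler('z',head(s),degrees=True).inv().apply(p-[.476,-.199,.165]);print(head(s),q)
E
```

```text
clock: 4.23
position: [0.5292, -0.099, 0.1464]
ee_rot: [0.001, 0.826, 0.564, 0.001]
contact_force: [1.9, -3.6, -0.8]
width: 0.0002
gripper_force: 1.9
clock: 4.57
position: [0.5168, -0.0934, 0.1465]
ee_rot: [0.0, 0.791, 0.612, 0.001]
contact_force: [3.4, -2.5, -1.4]
width: -0.0001
gripper_force: 1.7
75.5080841339812 [ 0.11248984 -0.01304521 -0.01851085]
```

```bash
python3 -m handwheel '[{"translation":[0.0001,-0.0019,0],"angular":[0,0,-1],"hand":1},{"translation":[0.0001,-0.0019,0],"angular":[0,0,-1],"hand":1},{"translation":[0.0001,-0.0019,0],"angular":[0,0,-1],"hand":1},{"translation":[0.0001,-0.0019,0],"angular":[0,0,-1],"hand":1}]'
python3 -m handwheel '[{"translation":[0.0001,-0.0019,0],"angular":[0,0,-1],"hand":1},{"translation":[0.0001,-0.0019,0],"angular":[0,0,-1],"hand":1},{"translation":[0.0001,-0.0015,0],"angular":[0,0,-1],"hand":1}]'
python3 -m handwheel '[{"translation":[0.0001,-0.0015,0],"angular":[0,0,-1],"hand":1},{"translation":[0.0001,-0.0015,0],"angular":[0,0,-1],"hand":1}]'
```

```text
clock: 4.9
position: [0.5093, -0.0911, 0.1464]
ee_rot: [-0.0, 0.769, 0.639, 0.001]
contact_force: [3.1, 0.2, -0.3]
width: 0.0001
gripper_force: 1.8
clock: 5.15
position: [0.5038, -0.0898, 0.1464]
ee_rot: [-0.0, 0.752, 0.659, 0.001]
contact_force: [3.3, 1.8, 0.8]
width: 0.0
gripper_force: 1.8
clock: 5.32
position: [0.5008, -0.0895, 0.1463]
ee_rot: [-0.0, 0.74, 0.672, 0.0]
contact_force: [2.5, 2.5, 1.6]
width: 0.0003
gripper_force: 1.8
```

Now small steps of 1 mm until it reaches the stop.

```bash
for i in 1; do python3 -m handwheel '[{"translation":[0,-0.001,0],"angular":[0,0,-0.5],"hand":1},{"translation":[0,-0.001,0],"angular":[0,0,-0.5],"hand":1},{"translation":[0,-0.001,0],"angular":[0,0,-0.5],"hand":1}]'; done
python3 -m handwheel '[{"translation":[0,-0.001,0],"angular":[0,0,0],"hand":1},{"translation":[0,-0.001,0],"angular":[0,0,0],"hand":1}]'
python3 -m handwheel '[{"translation":[0,-0.001,0],"angular":[0,0,0],"hand":1},{"translation":[0,0,0],"angular":[0,0,0],"hand":1}]'
```

```text
clock: 5.57
position: [0.4983, -0.0894, 0.1463]
ee_rot: [0.0, 0.732, 0.682, 0.001]
contact_force: [5.9, 3.3, -0.5]
width: 0.0
gripper_force: 2.8
clock: 5.73
position: [0.4982, -0.0894, 0.1465]
ee_rot: [0.002, 0.732, 0.681, 0.002]
contact_force: [9.8, 4.3, -3.8]
width: -0.0002
gripper_force: 4.7
clock: 5.9
position: [0.4981, -0.0894, 0.1466]
ee_rot: [0.002, 0.732, 0.681, 0.003]
contact_force: [10.2, 2.9, -3.8]
width: 0.0002
gripper_force: 5.0
```

```bash
python3 -m handwheel '[{"translation":[0,-0.0008,0],"angular":[0,0,0],"hand":1},{"translation":[0,0,0],"angular":[0,0,0],"hand":1},{"translation":[0,0,0],"angular":[0,0,0],"hand":1}]'
python3 -m handwheel '[{"translation":[0,0,0],"angular":[0,0,0],"hand":1},{"translation":[0,0,0],"angular":[0,0,0],"hand":1},{"translation":[0,0,0],"angular":[0,0,0],"hand":1},{"translation":[0,0,0],"angular":[0,0,0],"hand":1}]'
python3 - <<'E'
from h import *
s=manip.get_state();p=s["position"];q=R.from_euler('z',head(s),degrees=True).inv().apply(p-[.476,-.199,.165]);print(head(s),q)
E
```

```text
clock: 6.15
position: [0.4981, -0.0895, 0.1466]
ee_rot: [0.003, 0.732, 0.681, 0.003]
contact_force: [12.0, 3.4, -4.3]
width: -0.0001
gripper_force: 5.6
clock: 6.48
position: [0.4981, -0.0894, 0.1466]
ee_rot: [0.003, 0.732, 0.681, 0.003]
contact_force: [11.2, 2.7, -3.9]
width: 0.0004
gripper_force: 5.6
85.90522005928162 [ 0.1108548  -0.01424649 -0.01837831]
```

The hook was held at its stop with about 11–12 N for more than 0.5 s. I back off along +x, go up, and take a top picture.

```bash
python3 -m handwheel '[{"translation":[0,0.004,0],"angular":[0,0,0],"hand":1},{"translation":[0,0.02,0],"angular":[0,0,0],"hand":1},{"translation":[0,0,-0.04],"angular":[0,0,0],"hand":1},{"translation":[0,0,-0.04],"angular":[0,0,0],"hand":1},{"translation":[0.035,0,-0.01],"angular":[0,0,5],"hand":0.5},{"translation":[0.035,0.004,0],"angular":[0,0,3.5],"hand":0.5},{"translation":[0.035,0.004,0],"angular":[0,0,0],"hand":0.5},{"translation":[0,0,0],"angular":[0,0,0],"hand":0.5},{"translation":[0,0,0],"angular":[0,0,0],"hand":0.5}]'
python3 - <<'E'
from h import *
s=manip.get_state();to([.571,.152,.2])
w=manip.get_image("wrist");t=manip.get_image("top")
k=4;c=np.zeros((400,800,3),np.uint8)
w_=cv2.resize(w[:,:,::-1],None,fx=400/384*.73,fy=400/384*.73);c[:w_.shape[0],:w_.shape[1]]=w_
z=cv2.resize(t[155:255,290:390,::-1],None,fx=4,fy=4,interpolation=cv2.INTER_CUBIC);c[:400,400:800]=z
cv2.imwrite("pics/w2raw.png",w[:,:,::-1]);cv2.imwrite("pics/top2.png",t[:,:,::-1]);cv2.imwrite("pics/mix2.png",c)
E
```

```text
clock: 7.23
position: [0.5401, 0.0116, 0.2355]
ee_rot: [-0.001, 0.779, 0.627, -0.002]
contact_force: [-0.4, 0.2, -0.1]
width: 0.0428
gripper_force: 0.0
pos [0.5401 0.0116 0.2355] head 77.64 delta tool mm [143.9   0.2  35.1] F [-0.4  0.2 -0.1] t 7.23 w 0.0428
```

View pics/mix2.png

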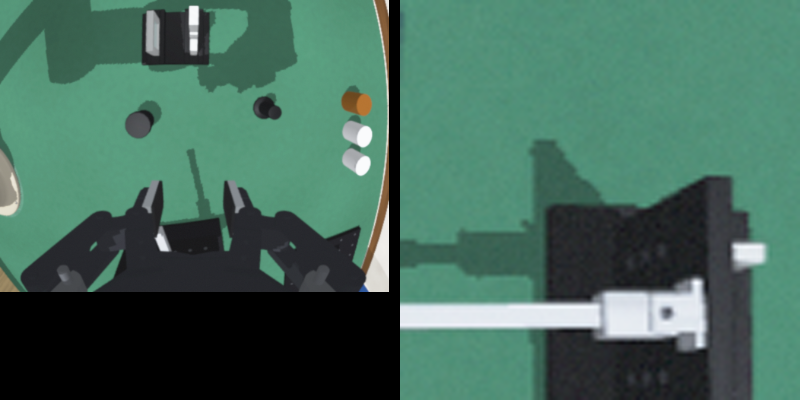

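The hook stands out with its bar at top px row ~234, root at right (440/4...). The holder's tab is in the wrist view at about (255,10). I fit the bar line in the top picture and move over the holder.

```bash
python3 - <<'E'
from h import *
t=cv2.imread("pics/top2.png").astype(float);g=t.min(2)
pts=[]
for u in range(265,340):
    col=g[215:255,u];i=np.where(col>130)[0]
    if u%12==0: print(u,(col[i.min()-2:i.max()+3] if len(i) else None))
    if len(i)>3: pts.append((u,215+i.min()-.5,215+i.max()+.5))
pts=np.array(pts)
c=(pts[:,1]+pts[:,2])/2
w=np.array([plane("top",u,v,.170) for u,v in zip(pts[:,0],c)])
f=np.polyfit(w[:,1],w[:,0],1);print("x=%.4f*y+%.4f"%tuple(f),"heading",90-np.degrees(np.arctan(f[0])),"width px",np.median(pts[:,2]-pts[:,1]))
row=g[int(round(c[0])),220:275];print(row.astype(int))
print("pin",plane("top",290+266/4,155+313/4,.180))
E
python3 -m handwheel '[{"translation":[0.03,0,0],"angular":[0,0,0],"hand":0.5},{"translation":[0.03,0,0],"angular":[0,0,0],"hand":0.5},{"translation":[0.03,0,0],"angular":[0,0,0],"hand":0.5},{"translation":[0,0,0],"angular":[0,0,0],"hand":0.5},{"translation":[0,0,0],"angular":[0,0,0],"hand":0.5}]'
python3 - <<'E'
from h import *
s=manip.get_state();to([.571,.152,.2])
w=manip.get_image("wrist")
cv2.imwrite("pics/w3.png",w[:,:,::-1])
print([np.round(proj("wrist",p,s)) for p in ([.571,.152,.136],)])
E
```

```text
276 [175. 173.]
288 [ 85. 106. 203. 228. 228. 230. 228. 226. 118.  85.]
300 [ 81. 101. 203. 228. 228. 228. 228. 224.  98.  83.]
312 [ 81. 108. 204. 228. 227. 227. 230. 223. 100.  83.]
324 [ 58. 105. 228. 227. 228. 229. 226. 209.  77.  60.]
336 [ 35.  99. 228. 228. 227. 227. 227. 206.  41.  38.]
x=0.0061*y+0.4780 heading 89.64901231731947 width px 6.0
[ 60  60  60  59  60  62  78  82  83  82  86  81  81  84  82  84  81  85
  82  84  85  80  81  80  83 108 129 137 146 155 160 164 166 170 176 179
 184 182 187 189 190 196 200 201 202 203 203 200 199 199 196 194 190 191
 186]
pin [ 0.47633318 -0.19765941  0.18      ]
clock: 7.75
position: [0.5606, 0.0982, 0.2357]
ee_rot: [0.0, 0.78, 0.626, -0.001]
contact_force: [0.9, -0.3, 0.0]
width: 0.0425
gripper_force: 0.0
pos [0.5606 0.0982 0.2357] head 77.48 delta tool mm [54.9 -1.5 35.6] F [ 0.9 -0.3  0. ] t 7.75 w 0.0425
[array([252., 128.])]
```

View pics/w3.png

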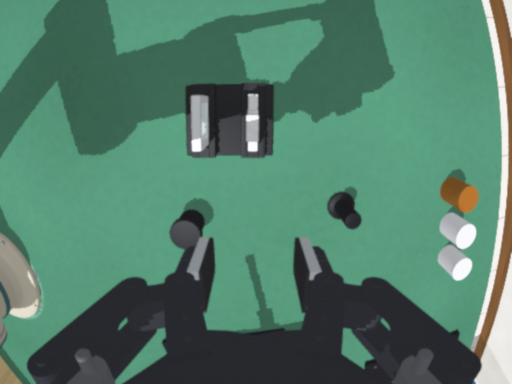

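The tab and holder are at (252,122) in the wrist view, close to the predicted (252,128). I measure the tab top's edges numerically.

```bash
python3 - <<'E'
from h import *
g=cv2.imread("pics/w3.png").min(2)
print(g[90:156:2,240:266:1])
t=cv2.imread("pics/top2.png").astype(float).min(2)
P=[]
for u in range(283,336):
    col=t[222:246,u]-85;col[col<30]=0
    if col.max()>0: P.append((u,(col*np.arange(222,246)).sum()/col.sum()))
P=np.array(P);w=np.array([plane("top",u,v,.170) for u,v in P]);f=np.polyfit(w[:,1],w[:,0],1)
print("x=%.4f*y+%.4f"%tuple(f),"heading",90-np.degrees(np.arctan(f[0])),np.polyval(f,[-.15,-.08]))
E
```

```text
[[ 37  34  36  40  43  43  43  46  52  50  45  44  43  38  37  37  37  37
   36  33  37  35  37  35  35  34]
 [ 35  34  37  37  37  38  37  35  37  40  42  41  42  39  38  39  41  38
   35  35  37  36  35  37  36  36]
 [ 34  34  37  37  36  38  39  81 147 177 179 179 173 157 142 149 172 147
   85  41  37  37  35  36  33  34]
 [ 35  33  37  37  37  36  39  82 148 178 180 180 179 176 174 180 193 173
  102  44  38  36  36  36  35  36]
 [ 31  33  36  36  37  36  38  72 129 163 172 176 176 175 174 174 172 152
   91  42  34  36  37  35  33  33]
 [ 33  33  35  37  36  35  39  72 129 164 173 175 176 175 173 174 171 153
   92  43  37  37  36  35  34  33]
 [ 34  33  36  37  36  35  37  72 130 163 173 175 176 174 173 172 172 153
   91  43  37  35  34  35  35  35]
 [ 33  34  35  36  36  34  37  71 132 162 172 176 175 173 173 173 172 152
   92  44  37  36  35  36  35  35]
 [ 33  35  34  35  35  36  38  72 131 164 172 175 176 174 173 173 171 149
   89  43  34  35  34  35  36  34]
 [ 33  34  35  34  36  36  39  75 132 164 171 173 173 172 171 173 165 135
   78  41  34  36  36  35  34  33]
 [ 33  33 
[... 1865 characters left out ...]
 70  70 139 233 251 252 253 252 252 251 250 244 185
   96  72  74  70  67  61  52  40]
 [ 69  74  79  76  74  70  73 138 233 251 252 253 252 252 251 250 244 184
   95  73  75  72  67  61  51  45]
 [ 68  76  79  77  74  72  74 142 234 251 252 253 252 252 251 251 244 186
  100  74  76  72  67  62  52  39]
 [ 68  75  79  78  74  71  73 124 209 237 242 243 243 242 240 238 224 157
   87  73  74  72  68  61  50  39]
 [ 69  74  78  77  73  71  69  70  85  98 103 104 105 104 103 102  93  78
   64  71  74  72  67  61  48  41]
 [ 66  73  78  77  74  70  68  67  71  75  75  75  74  74  74  74  74  70
   63  70  73  71  68  61  53  57]]
x=0.0027*y+0.4774 heading 89.84509120382212 [0.47698996 0.47717922]
```

The tab top spans rows 113.5–141 and columns 246–258 in the wrist view. That makes it 27 x 12.4 px, matching 22 x 10 mm at z≈0.136, and it confirms the tab at (0.571, 0.152). The hook bar lies along x≈0.477 at heading ≈90°. I go in to grasp.

```bash
python3 -m handwheel '[{"translation":[0.0275,-0.0008,0],"angular":[0,0,0],"hand":0.5},{"translation":[0.0275,-0.0008,0],"angular":[0,0,0],"hand":0.5},{"translation":[0,0,0.025],"angular":[0,0,0],"hand":0.5},{"translation":[0,0,0.025],"angular":[0,0,0],"hand":0.5},{"translation":[0,0,0.025],"angular":[0,0,0],"hand":0.5},{"translation":[0,0,0.025],"angular":[0,0,0],"hand":0.5},{"translation":[0,0,0.02],"angular":[0,0,0],"hand":0.5},{"translation":[0,0,0.009],"angular":[0,0,0],"hand":0.5},{"translation":[0,0,0],"angular":[0,0,0],"hand":0.5}]'
python3 -m handwheel '[{"translation":[0,0,0],"angular":[0,0,0],"hand":0.75},{"translation":[0,0,0],"angular":[0,0,0],"hand":0.85},{"translation":[0,0,0],"angular":[0,0,0],"hand":1},{"translation":[0,0,0],"angular":[0,0,0],"hand":1},{"translation":[0,0,0],"angular":[0,0,0],"hand":1},{"translation":[0,0,0],"angular":[0,0,0],"hand":1},{"translation":[0,0,0],"angular":[0,0,0],"hand":1}]' 60
```

```text
clock: 8.55
position: [0.5697, 0.1508, 0.105]
ee_rot: [-0.001, 0.781, 0.625, -0.003]
contact_force: [-0.9, -0.5, 0.4]
width: 0.0426
gripper_force: 0.0
clock: 9.13
position: [0.5725, 0.1528, 0.109]
ee_rot: [0.001, 0.78, 0.626, 0.001]
contact_force: [-1.1, -0.5, 5.7]
width: 0.0089
gripper_force: 59.5
```

```bash
python3 -m handwheel '[{"translation":[0,0,-0.01],"angular":[0,0,0],"hand":1},{"translation":[0,0,-0.01],"angular":[0,0,0],"hand":1},{"translation":[0,0,-0.02],"angular":[0,0,0],"hand":1},{"translation":[0,0,-0.03],"angular":[0,0,0],"hand":1},{"translation":[0,0,-0.03],"angular":[0,0,0],"hand":1},{"translation":[0,0,0],"angular":[0,0,0],"hand":1},{"translation":[0,0,0],"angular":[0,0,0],"hand":1}]'
python3 - <<'E'
from h import *
to([.477,-.01,.197])
s=manip.get_state()
im=manip.get_image("side");w=manip.get_image("wrist")
p=s["position"]
uv=proj("side",p);print("tip in side",uv)
u,v=map(int,uv)
c=np.hstack([cv2.resize(im[max(v-50,0):v+90,u-50:u+50,::-1],(400,560),interpolation=cv2.INTER_CUBIC),cv2.resize(w[140:280,204:304,::-1],(400,560),interpolation=cv2.INTER_CUBIC)])
cv2.imwrite("pics/s4.png",c);cv2.imwrite("pics/s4full.png",im[:,:,::-1])
print("crop origin",u-50,max(v-50,0))
E
```

```text
clock: 9.72
position: [0.5729, 0.1532, 0.2101]
ee_rot: [0.001, 0.78, 0.626, 0.002]
contact_force: [-0.1, -0.5, -1.4]
width: 0.0091
gripper_force: 58.6
pos [0.5729 0.1532 0.2101] head 77.44 delta tool mm [-180.2  -58.2   12.5] F [-0.1 -0.5 -1.4] t 9.72 w 0.0091
tip in side (np.float64(239.71405421685648), np.float64(126.66601467597968))
crop origin 189 76
```

View pics/s4.png

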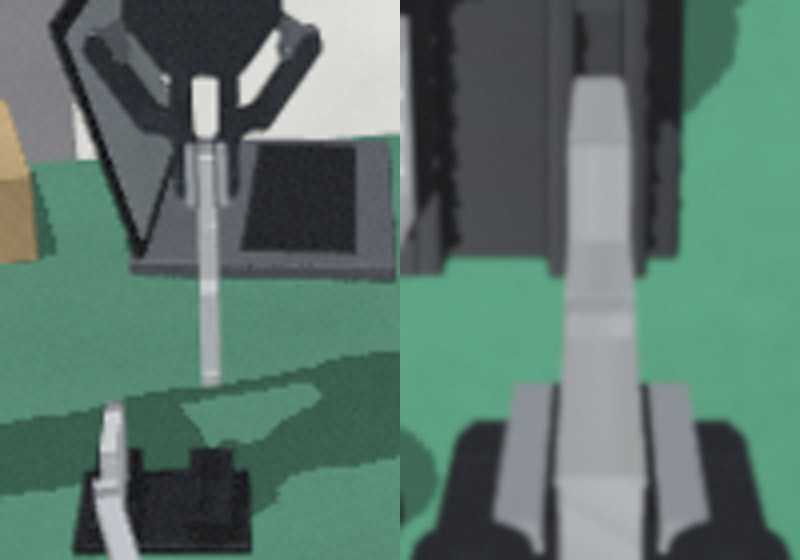

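The side crop shows the holder gripped by its tab, with the finger tips at crop (207,205) and the holder's bottom at (212,383), i.e. side px (242,171.8). It is clear of the rack. I compute its height relative to the TCP and its tilt.

```bash
python3 - <<'E'
from h import *
s=manip.get_state();p=s["position"];
e=p+np.array([-.217,-.976,0])*.03
o,d=ray("side",242,171.8);q=o+d*(e[1]-o[1])/d[1];print("bottom",q,"below tip",p[2]-q[2])
b=e.copy();b[2]=p[2]-.101;print("pred bottom px",proj("side",b),"at tab-level edge",proj("side",p+np.array([-.217,-.976,0])*.011))
o,d=ray("side",189+207/4,76+92/4);
k=p+np.array([-.217,-.976,0])*.011;print("tab upper end vis",o+d*(k[1]-o[1])/d[1])
E
```

```text
bottom [0.56973529 0.12357761 0.1108582 ] below tip 0.09601478176260414
pred bottom px (np.float64(239.78049269001212), np.float64(173.95982312156804)) at tab-level edge (np.float64(238.82927631221327), np.float64(129.9999030539779))
tab upper end vis [0.57433039 0.14212161 0.27629373]
```

```bash
python3 -m handwheel '[{"translation":[-0.02,-0.006,0],"angular":[0,0,0],"hand":1},{"translation":[-0.03,-0.01,0],"angular":[0,0,0],"hand":1},{"translation":[-0.03,-0.01,0],"angular":[0,0,0],"hand":1},{"translation":[-0.03,-0.01,0],"angular":[0,0,0],"hand":1},{"translation":[-0.03,-0.01,0],"angular":[0,0,0],"hand":1},{"translation":[-0.025,-0.009,0],"angular":[0,0,0],"hand":1},{"translation":[-0.015,-0.003,0],"angular":[0,0,0],"hand":1},{"translation":[0,0,0],"angular":[0,0,6.5],"hand":1},{"translation":[0,0,0],"angular":[0,0,6.5],"hand":1},{"translation":[0,0,0],"angular":[0,0,6.5],"hand":1}]'
python3 -m handwheel '[{"translation":[0,0,0],"angular":[0,0,6.5],"hand":1},{"translation":[0,0,0],"angular":[0,0,6.5],"hand":1},{"translation":[0,0,0],"angular":[0,0,6.5],"hand":1},{"translation":[0,0,0],"angular":[0,0,6.5],"hand":1},{"translation":[0,0,0],"angular":[0,0,6.5],"hand":1},{"translation":[0,0,0],"angular":[0,0,6.5],"hand":1},{"translation":[0,0,0],"angular":[0,0,6.5],"hand":1},{"translation":[0,0,0],"angular":[0,0,6.5],"hand":1},{"translation":[0,0,0],"angular":[0,0,6],"hand":1}]'
python3 -m handwheel '[{"translation":[0,0,0],"angular":[0,0,0],"hand":1},{"translation":[0,0,0],"angular":[0,0,0],"hand":1}]'
python3 - <<'E'
from h import *
to([.477,-.02,.194]);s=manip.get_state()
im=manip.get_image("side");t=manip.get_image("top");w=manip.get_image("wrist")
for n,a in(("side5",im),("top5",t),("w5",w)): cv2.imwrite(f"pics/{n}.png",a[:,:,::-1])
p=s["position"]
print("tip side",proj("side",p),"top",proj("top",p),"w",proj("wrist",p,s))
c=np.zeros((600,800,3),np.uint8)
u,v=map(int,proj("side",p));print("side crop origin",u-40,v-50)
c[:600,:400]=cv2.resize(im[v-50:v+100,u-40:u+60,::-1],(400,600),interpolation=cv2.INTER_CUBIC)
u,v=map(int,proj("top",p));print("top crop",u-30,v-35)
c[:300,400:800]=cv2.resize(t[v-35:v+40,u-30:u+70,::-1],(400,300),interpolation=cv2.INTER_CUBIC)
c[300:600,400:800]=cv2.resize(w[:,:,::-1],(400,300))
cv2.imwrite("pics/mix5.png",c)
E
```

```text
clock: 10.65
position: [0.4744, -0.0104, 0.2058]
ee_rot: [-0.001, 0.877, 0.481, -0.001]
contact_force: [0.3, 0.1, -1.2]
width: 0.0092
gripper_force: 58.6
clock: 11.4
position: [0.4745, -0.0099, 0.2056]
ee_rot: [-0.0, 1.0, -0.003, -0.002]
contact_force: [0.9, -0.6, -1.8]
width: 0.0091
gripper_force: 58.6
clock: 11.57
position: [0.4749, -0.01, 0.2061]
ee_rot: [-0.0, 1.0, 0.001, -0.001]
contact_force: [-0.0, -0.2, -1.2]
width: 0.0087
gripper_force: 58.6
pos [ 0.4749 -0.01    0.2061] head 0.08 delta tool mm [ 2.1 10.  12.1] F [-0.  -0.2 -1.2] t 11.57 w 0.0087
tip side (np.float64(205.97854446439982), np.float64(165.32381478000215)) top (np.float64(246.41062135255325), np.float64(234.0511078368557)) w (np.float64(250.36044711360591), np.float64(250.55259008879412))
side crop origin 165 115
top crop 216 199
```

View pics/mix5.png

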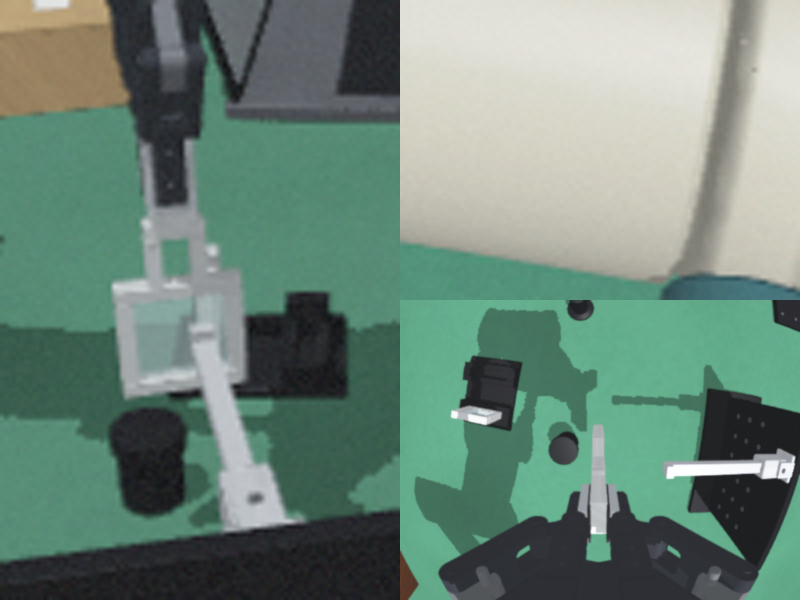

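The side crop shows the eye hole centred at crop (176.5,261), i.e. side px (209.1,180.3). The hook's lip is at crop (203,328), px (215.8,197). The wrist view shows the plate standing square with the hook to its right, and the arm hides the top view. I compare the eye and lip in the side view.

```bash
python3 - <<'E'
from h import *
s=manip.get_state();p=s["position"]
def aty(cam,u,v,y,st=None):
    o,d=ray(cam,u,v,st);return (o+d*(y-o[1])/d[1]).round(4)
print("eye side",aty("side",209.1,180.3,p[1]))
g=cv2.imread("pics/side5.png").min(2)
print("rows 170-188 cols 198-222");print(g[172:188,198:220])
print("lip+bar rows 192-212");print(g[192:212:1,208:228])
# bar centre in side at z=.17 predicted
for y in(-.071,-.1,-.13): print(y,proj("side",[.472,y,.17]),proj("side",[.482,y,.17]))
w=cv2.imread("pics/w5.png").min(2)
# bar in wrist: rows
P=[]
for u in range(350,455,8):
    col=w[195:235,u].astype(float);i=np.where(col>150)[0]
    if len(i):
        v=195+i.mean();q=plane("wrist",u,v,.17,s);P.append(q);print(u,195+i.min(),195+i.max(),q.round(4))
i=np.where(w[195:235,330:360].max(0)>150)[0];print("end col",330+i.min())
E
```

```text
eye side [ 0.4785 -0.0101  0.1743]
rows 170-188 cols 198-222
[[ 89  88 112 169 170 158 153 150 151 149 150 149 152 149 151 151 150 150
  109  87  83  88]
 [ 89  88 116 157 165 165 154 149 151 150 149 148 147 144 145 149 146 150
  109  87  85  88]
 [ 87  89 125 159 167 164 152 142 141 141 141 140 128 124 139 144 144 146
  118  92  85  88]
 [ 89  86 115 167 177 165 154 113  94  86  88  87  85  86 133 147 151 148
  123 108 105  94]
 [ 89  87 102 155 152 148 151 110  85  86  87  87  87  88 133 149 152 150
  155 161 163 126]
 [ 87  85 103 156 154 153 161 115  88  87  86  91  86  91 133 149 151 151
  166 193 197 149]
 [ 87  86  98 151 163 160 163 119  87  88  88  86  85  85 132 148 150 150
  146 182 188 147]
 [ 88  87  88 150 163 163 163 127  95  89  87  89  86  92 122 149 150 152
  148 142 141 123]
 [ 87  91  89 151 164 164 165 126  91  84  90  90  85  87 122 146 152 152
  149 143 138 128]
 [ 87  92  85 145 160 164 164 129  94  85  89  88  88  90 114 143 151 149
  150 156 153 141]
 [ 88  88  86 135 161 163 165 136  99  88  88  88  86  88 112 142 150 150
  159 188 177 149]
 [ 87  90  88 13
[... 2419 characters left out ...]
64(207.96770939753796))
-0.13 (np.float64(215.69818107145676), np.float64(219.015513221709)) (np.float64(221.8912419331945), np.float64(218.11976432587775))
350 207 228 [ 0.4794 -0.0767  0.17  ]
358 207 225 [ 0.4803 -0.0824  0.17  ]
366 207 225 [ 0.4802 -0.0884  0.17  ]
374 207 224 [ 0.4805 -0.0944  0.17  ]
382 207 224 [ 0.4804 -0.1006  0.17  ]
390 207 224 [ 0.4802 -0.107   0.17  ]
398 207 223 [ 0.4805 -0.1135  0.17  ]
406 207 223 [ 0.4803 -0.1203  0.17  ]
414 207 223 [ 0.4801 -0.1272  0.17  ]
422 207 222 [ 0.4804 -0.1343  0.17  ]
430 207 222 [ 0.4802 -0.1418  0.17  ]
438 206 221 [ 0.4808 -0.1493  0.17  ]
446 206 221 [ 0.4806 -0.1573  0.17  ]
454 204 221 [ 0.4812 -0.1655  0.17  ]
end col 337
```

```bash
python3 - <<'E'
from h import *
def aty(u,v,y):
    o,d=ray("side",u,v);return (o+d*(y-o[1])/d[1]).round(4)
print("eye",aty(208.45,179.0,-.0100))
for y in (-.068,-.071):print("lip top",aty(214.6,196.5,y))
print("eye near top edge",aty(208.45,174.6,-.015),"far bottom edge",aty(208.45,183.5,-.005))
for v,u in((201,216.0),(204,216.7),(208,217.8)):print("bar top at z=.17",plane("side",u,v,.17))
w=cv2.imread("pics/w5.png").min(2)
print(w[203:228,390:393].T, w[203:228,420:422].T);print(w[212:222:3,330:350])
# tab in wrist: columns/rows for lateral offset, around TCP px
print(w[280:300:2,230:275:1])
E
```

```text
eye [ 0.4775 -0.01    0.1771]
lip top [ 0.4799 -0.068   0.1735]
lip top [ 0.4796 -0.071   0.1754]
eye near top edge [ 0.4776 -0.015   0.1891] far bottom edge [ 0.4773 -0.005   0.1647]
bar top at z=.17 [ 0.48069708 -0.0775261   0.17      ]
bar top at z=.17 [ 0.48039142 -0.08714758  0.17      ]
bar top at z=.17 [ 0.48026617 -0.0996607   0.17      ]
[[ 35  46  86 132 156 163 172 218 249 253 253 253 253 253 252 252 252 252
  252 252 246 155  47  33  35]
 [ 35  48  88 132 155 162 171 218 249 252 253 253 252 252 252 252 252 252
  252 252 245 153  47  34  35]
 [ 35  48  88 132 155 163 172 218 249 252 252 252 252 252 252 252 252 252
  252 252 244 150  47  34  34]] [[ 32  53 102 146 159 166 192 234 248 250 250 250 250 250 250 250 250 250
  249 238 148  55  33  31  29]
 [ 33  52 103 146 161 167 193 235 248 250 250 250 249 250 249 249 249 249
  249 236 141  46  31  31  30]]
[[103 103 102 103 103 107 124 145 154 155 154 156 163 169 171 172 172 173
  178 200]
 [103 102 103 103 103 110 133 149 154 154 154 164 214 250 254 254 254 254
  254 254]
 [103 102 103 103 104 114 137 150 155 153 155 180 236 
[... 1287 characters left out ...]
8  54  88 162 234 251 252
  253 251 237 207 195 195 194 193 193 192 192 191 190 190 186 164 104  57
   48  48  48  45  46  45  46  44  46]
 [ 47  46  46  46  46  46  46  46  46  47  48  49  57 107 194 244 252 253
  252 251 235 204 193 193 194 194 194 193 194 193 192 192 188 166 105  57
   47  48  47  45  45  46  45  47  46]
 [ 48  45  47  47  46  45  45  47  46  47  48  49  57 115 211 249 253 253
  253 251 237 204 191 191 191 193 195 195 196 195 194 193 191 167 105  57
   48  48  46  44  45  47  45  45  47]
 [ 46  47  46  47  45  44  46  46  47  48  47  49  56 103 187 238 246 247
  247 247 243 240 239 238 237 236 236 236 237 234 218 192 197 199 127  62
   48  48  48  45  46  46  46  45  47]]
```

The same camera gives the lip top at z=0.1754 (expected 0.175) and an eye height of 24.4 mm (expected 24), so its heights can be trusted. The eye is 29 mm below the tip, so it must go 9.5 mm down and 2.7 mm toward +x. I align and thread it in small steps while watching the force.

```bash
python3 -m handwheel '[{"translation":[0.0027,0.01,0.0095],"angular":[0,0,0],"hand":1},{"translation":[0,0.02,0],"angular":[0,0,0],"hand":1},{"translation":[0,0.01,0],"angular":[0,0,0],"hand":1},{"translation":[0,0,0],"angular":[0,0,0],"hand":1},{"translation":[0,0,0],"angular":[0,0,0],"hand":1}]'
python3 - <<'E'
from h import *
to([.4776,-.055,.1966])
im=manip.get_image("side");cv2.imwrite("pics/side6.png",im[:,:,::-1])
p=manip.get_state()["position"];e=p-[0,0,.029]
u,v=proj("side",e);print(u,v);u=int(u);v=int(v)
print(im.min(2)[v-9:v+9,u-9:u+13])
E
```

```text
clock: 12.13
position: [0.4784, -0.0507, 0.1975]
ee_rot: [-0.0, 1.0, -0.001, -0.0]
contact_force: [0.0, 0.5, 0.4]
width: 0.0089
gripper_force: 58.7
pos [ 0.4784 -0.0507  0.1975] head -0.17 delta tool mm [-0.8  4.3  0.9] F [0.  0.5 0.4] t 12.13 w 0.0089
212.3817251027805 193.76995083746726
[[ 86  88 141 192 180 157 150 150 146 151 151 148 150 152 151 150 150 148
  127 102  87  87]
 [ 87  87 131 192 191 167 151 148 152 153 153 150 149 151 148 146 152 152
  144 103  89  86]
 [ 89  87 107 186 185 182 158 148 154 154 154 152 153 150 151 150 151 151
  142 103  89  88]
 [ 90  91 117 160 165 162 158 153 153 150 151 150 151 151 149 149 150 150
  150 105  83  80]
 [ 89  88 113 163 166 165 164 156 152 150 146 147 147 147 147 148 148 150
  146  87  50  60]
 [ 90  88 113 163 165 164 161 148 143 140 120 139 143 145 139 145 150 150
  152  90  27  58]
 [ 89  88 100 164 168 166 166 127  92  90  61 136 154 151 148 148 151 149
  151  97  41  49]
 [ 92  85  99 148 155 162 165 132  95  87  53 133 169 174 153 148 150 152
  151 100  42  52]
 [ 91  90  84 151 165 164 165 140  97  76  49 149 166 164 153 147 
[... 164 characters left out ...]
5 130 161 168 162 150 149 151
  151 112  59  23]
 [ 89  89  90 135 159 164 166 132  72  60  64 142 169 171 170 153 151 150
  149 112  54  28]
 [ 90  87  86 131 161 164 165 145  81 115 139 179 189 193 193 161 150 150
  150 112  65  46]
 [ 87  90  90 136 157 164 165 146  78 130 180 185 187 185 182 167 153 149
  153 118 105 102]
 [ 86  86  87 124 157 164 164 148 105 105 155 148 140 140 142 150 149 151
  151 148 142 142]
 [140 135 132 152 164 166 161 162 151 146 146 144 150 150 149 154 150 152
  152 148 146 143]
 [211 205 198 188 168 165 165 165 159 148 157 159 174 180 183 185 161 151
  152 148 150 150]
 [200 201 202 202 180 167 165 165 187 181 187 193 193 192 193 193 165 147
  148 144 148 145]]
```

```bash
python3 -m handwheel '[{"translation":[-0.0008,0.004,0.0007],"angular":[0,0,0],"hand":1},{"translation":[0,0.004,0],"angular":[0,0,0],"hand":1},{"translation":[0,0.003,0],"angular":[0,0,0],"hand":1},{"translation":[0,0,0],"angular":[0,0,0],"hand":1},{"translation":[0,0,0],"angular":[0,0,0],"hand":1}]'
python3 -m handwheel '[{"translation":[0,0.002,0],"angular":[0,0,0],"hand":1},{"translation":[0,0.002,0],"angular":[0,0,0],"hand":1},{"translation":[0,0.002,0],"angular":[0,0,0],"hand":1}]'
```

```text
clock: 12.6
position: [0.4777, -0.0612, 0.1972]
ee_rot: [-0.0, 1.0, -0.001, 0.0]
contact_force: [-0.1, -0.2, -1.6]
width: 0.009
gripper_force: 58.8
clock: 12.85
position: [0.4776, -0.0673, 0.1971]
ee_rot: [0.0, 1.0, -0.001, 0.0]
contact_force: [0.1, 1.4, -0.7]
width: 0.0089
gripper_force: 58.8
```

```bash
python3 -m handwheel '[{"translation":[0,0.003,0],"angular":[0,0,0],"hand":1},{"translation":[0,0.003,0],"angular":[0,0,0],"hand":1},{"translation":[0,0.003,0],"angular":[0,0,0],"hand":1}]'
python3 -m handwheel '[{"translation":[0,0.004,0],"angular":[0,0,0],"hand":1},{"translation":[0,0.004,0],"angular":[0,0,0],"hand":1},{"translation":[0,0.004,0],"angular":[0,0,0],"hand":1}]'
python3 -m handwheel '[{"translation":[0,0,0],"angular":[0,0,0],"hand":1}]'
```

```text
clock: 13.1
position: [0.4776, -0.0765, 0.1971]
ee_rot: [0.0, 1.0, -0.001, 0.0]
contact_force: [0.0, 0.6, -1.3]
width: 0.009
gripper_force: 58.8
clock: 13.35
position: [0.4776, -0.0887, 0.1971]
ee_rot: [0.0, 1.0, -0.001, 0.0]
contact_force: [0.8, -0.0, -1.8]
width: 0.0087
gripper_force: 58.8
clock: 13.43
position: [0.4777, -0.0891, 0.1971]
ee_rot: [0.0, 1.0, -0.001, 0.0]
contact_force: [1.0, 0.6, -1.5]
width: 0.0096
gripper_force: 58.8
```

```bash
python3 - <<'E'
from h import *
s=manip.get_state();im=manip.get_image("side");w=manip.get_image("wrist")
p=s["position"];print(p.round(4))
u,v=map(int,proj("side",p))
c=np.zeros((600,800,3),np.uint8)
c[:600,:400]=cv2.resize(im[v-25:v+50,u-20:u+30,::-1],(400,600),interpolation=cv2.INTER_CUBIC)
c[:400,400:800]=cv2.resize(w[170:310,220:360,::-1],(400,400),interpolation=cv2.INTER_CUBIC)
cv2.imwrite("pics/mix7.png",c);print(u-20,v-25)
E
```

```text
[ 0.4777 -0.0891  0.1971]
194 166
```

View pics/mix7.png

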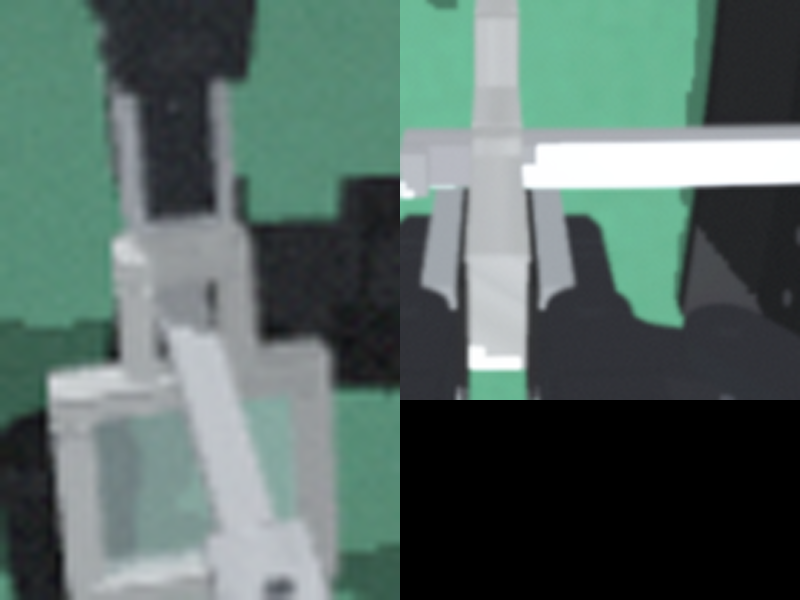

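The side view shows the bar passing through the eye below the top bar, and the wrist view shows the lip to the left of the plate, so it is threaded. I slide toward the shoulder.

```bash
python3 -m handwheel '[{"translation":[0.0005,0.005,0],"angular":[0,0,0],"hand":1},{"translation":[0,0.008,0],"angular":[0,0,0],"hand":1},{"translation":[0,0.008,0],"angular":[0,0,0],"hand":1},{"translation":[0,0.004,0],"angular":[0,0,0],"hand":1}]'
python3 -m handwheel '[{"translation":[0,0.005,0.004],"angular":[0,0,0],"hand":1},{"translation":[0,0.008,0.004],"angular":[0,0,0],"hand":1},{"translation":[0,0.007,0],"angular":[0,0,0],"hand":1},{"translation":[0,0.004,0],"angular":[0,0,0],"hand":1}]'
python3 -m handwheel '[{"translation":[0,0.005,0],"angular":[0,0,0],"hand":1},{"translation":[0,0.005,0],"angular":[0,0,0],"hand":1},{"translation":[0,0.005,0],"angular":[0,0,0],"hand":1},{"translation":[0,0,0],"angular":[0,0,0],"hand":1}]'
```

```text
clock: 13.87
position: [0.4782, -0.1145, 0.1971]
ee_rot: [0.0, 1.0, -0.001, 0.0]
contact_force: [0.1, -0.5, -0.5]
width: 0.0092
gripper_force: 58.8
clock: 14.2
position: [0.4778, -0.1382, 0.1886]
ee_rot: [0.0, 1.0, -0.001, -0.0]
contact_force: [-0.6, 0.6, -0.5]
width: 0.009
gripper_force: 58.7
clock: 14.53
position: [0.4782, -0.1532, 0.1892]
ee_rot: [0.0, 1.0, -0.001, 0.0]
contact_force: [-0.2, 1.1, -0.8]
width: 0.0092
gripper_force: 58.8
```

Free slide with no side force. About 14 mm remains to the shoulder, so I go finely from here.

```bash
python3 -m handwheel '[{"translation":[0,0.003,0],"angular":[0,0,0],"hand":1},{"translation":[0,0.003,0],"angular":[0,0,0],"hand":1},{"translation":[0,0.002,0],"angular":[0,0,0],"hand":1},{"translation":[0,0,0],"angular":[0,0,0],"hand":1}]'
python3 -m handwheel '[{"translation":[0,0.0015,0],"angular":[0,0,0],"hand":1},{"translation":[0,0.001,0],"angular":[0,0,0],"hand":1}]'
python3 -m handwheel '[{"translation":[0,0.001,0],"angular":[0,0,0],"hand":1},{"translation":[0,0.001,0],"angular":[0,0,0],"hand":1}]'
python3 -m handwheel '[{"translation":[0,0.001,0],"angular":[0,0,0],"hand":1},{"translation":[0,0,0],"angular":[0,0,0],"hand":1}]'
```

```text
clock: 14.87
position: [0.4781, -0.1605, 0.1892]
ee_rot: [0.0, 1.0, -0.001, 0.0]
contact_force: [0.2, -0.0, -1.1]
width: 0.0089
gripper_force: 58.7
clock: 15.03
position: [0.478, -0.1627, 0.1891]
ee_rot: [0.0, 1.0, -0.001, 0.0]
contact_force: [0.2, 0.0, -1.0]
width: 0.0089
gripper_force: 58.7
clock: 15.2
position: [0.478, -0.1647, 0.1891]
ee_rot: [0.0, 1.0, -0.001, 0.0]
contact_force: [0.2, -0.4, -1.8]
width: 0.0092
gripper_force: 58.7
clock: 15.37
position: [0.478, -0.1659, 0.1891]
ee_rot: [0.0, 1.0, -0.001, 0.0]
contact_force: [-0.1, -0.5, -0.9]
width: 0.0089
gripper_force: 58.7
```

```bash
python3 -m handwheel '[{"translation":[0,0.001,0],"angular":[0,0,0],"hand":1},{"translation":[0,0.0005,0],"angular":[0,0,0],"hand":1},{"translation":[0,0,0],"angular":[0,0,0],"hand":1}]'
python3 -m handwheel '[{"translation":[0,0.001,0],"angular":[0,0,0],"hand":1},{"translation":[0,0,0],"angular":[0,0,0],"hand":1}]'
python3 -m handwheel '[{"translation":[0,0.001,0],"angular":[0,0,0],"hand":1},{"translation":[0,0,0],"angular":[0,0,0],"hand":1}]'
```

```text
clock: 15.62
position: [0.4779, -0.1668, 0.1891]
ee_rot: [-0.0, 1.0, -0.001, -0.0]
contact_force: [0.2, 1.6, -1.2]
width: 0.0091
gripper_force: 58.7
clock: 15.78
position: [0.4779, -0.167, 0.1891]
ee_rot: [-0.001, 1.0, -0.001, -0.0]
contact_force: [-0.4, 5.2, 0.8]
width: 0.0092
gripper_force: 59.0
clock: 15.95
position: [0.4779, -0.1671, 0.1891]
ee_rot: [-0.002, 1.0, -0.001, -0.0]
contact_force: [-0.5, 6.7, 1.2]
width: 0.0093
gripper_force: 59.2
```

Contact at y=-0.167, as predicted. I press to about 12 N and hold.

```bash
python3 -m handwheel '[{"translation":[0,0.001,0],"angular":[0,0,0],"hand":1},{"translation":[0,0.0007,0],"angular":[0,0,0],"hand":1},{"translation":[0,0,0],"angular":[0,0,0],"hand":1}]'
python3 -m handwheel '[{"translation":[0,0.0002,0],"angular":[0,0,0],"hand":1},{"translation":[0,0,0],"angular":[0,0,0],"hand":1},{"translation":[0,0,0],"angular":[0,0,0],"hand":1}]'
python3 -m handwheel '[{"translation":[0,0,0],"angular":[0,0,0],"hand":1},{"translation":[0,0,0],"angular":[0,0,0],"hand":1},{"translation":[0,0,0],"angular":[0,0,0],"hand":1},{"translation":[0,0,0],"angular":[0,0,0],"hand":1}]'
```

```text
clock: 16.2
position: [0.4779, -0.1673, 0.1891]
ee_rot: [-0.004, 1.0, -0.001, 0.0]
contact_force: [1.0, 9.6, 2.7]
width: 0.0089
gripper_force: 59.2
clock: 16.45
position: [0.4779, -0.1673, 0.1891]
ee_rot: [-0.004, 1.0, -0.001, 0.0]
contact_force: [0.3, 10.3, 2.2]
width: 0.009
gripper_force: 59.3
clock: 16.78
position: [0.4779, -0.1673, 0.1891]
ee_rot: [-0.004, 1.0, -0.001, 0.0]
contact_force: [0.6, 10.0, 2.7]
width: 0.0091
gripper_force: 59.3
```

```bash
python3 -m handwheel '[{"translation":[0,0.0008,0],"angular":[0,0,0],"hand":1},{"translation":[0,0,0],"angular":[0,0,0],"hand":1},{"translation":[0,0,0],"angular":[0,0,0],"hand":1},{"translation":[0,0,0],"angular":[0,0,0],"hand":1},{"translation":[0,0,0],"angular":[0,0,0],"hand":1},{"translation":[0,0,0],"angular":[0,0,0],"hand":1}]'
python3 -m handwheel '[{"translation":[0,-0.002,0],"angular":[0,0,0],"hand":1},{"translation":[0,-0.0018,0],"angular":[0,0,0],"hand":1},{"translation":[0,0,0.001],"angular":[0,0,0],"hand":1},{"translation":[0,0,0],"angular":[0,0,0],"hand":1}]'
```

```text
clock: 17.28
position: [0.4779, -0.1673, 0.1891]
ee_rot: [-0.005, 1.0, -0.001, 0.0]
contact_force: [1.6, 12.1, 2.9]
width: 0.0088
gripper_force: 59.4
clock: 17.62
position: [0.4779, -0.167, 0.1881]
ee_rot: [-0.001, 1.0, -0.001, 0.0]
contact_force: [0.6, 6.3, 0.8]
width: 0.0092
gripper_force: 59.2
```

```bash
python3 -m handwheel '[{"translation":[0,-0.0012,0],"angular":[0,0,0],"hand":1},{"translation":[0,0,0.001],"angular":[0,0,0],"hand":1},{"translation":[0,0,0],"angular":[0,0,0],"hand":1}]'
python3 -m handwheel '[{"translation":[0,0,0.0007],"angular":[0,0,0],"hand":1},{"translation":[0,0,0],"angular":[0,0,0],"hand":1}]'
```

```text
clock: 17.87
position: [0.478, -0.1669, 0.187]
ee_rot: [0.0, 1.0, -0.001, 0.0]
contact_force: [0.2, 3.7, -0.7]
width: 0.0092
gripper_force: 59.2
clock: 18.03
position: [0.478, -0.1669, 0.187]
ee_rot: [0.0, 1.0, -0.001, 0.0]
contact_force: [-1.0, 4.1, 5.8]
width: 0.0092
gripper_force: 59.7
```

It rests on the bar (Fz up at z=0.187). I relax the load and release.

```bash
python3 -m handwheel '[{"translation":[0,-0.001,-0.0006],"angular":[0,0,0],"hand":1},{"translation":[0,0,0],"angular":[0,0,0],"hand":1}]'
python3 -m handwheel '[{"translation":[0,0,0],"angular":[0,0,0],"hand":0.85},{"translation":[0,0,0],"angular":[0,0,0],"hand":0.75},{"translation":[0,0,0],"angular":[0,0,0],"hand":0.7},{"translation":[0,0,0],"angular":[0,0,0],"hand":0.7},{"translation":[0,0,0],"angular":[0,0,0],"hand":0.7}]'
python3 - <<'E'
from h import *
s=manip.get_state();p=s["position"];to(p)
im=manip.get_image("side");cv2.imwrite("pics/side8.png",im[:,:,::-1])
w=manip.get_image("wrist").min(2);cv2.imwrite("pics/w8.png",w)
# tab position between fingers in wrist
u,v=proj("wrist",p-[0,0,-.03],s);print(u,v);print(w[int(v)-2:int(v)+4:2,int(u)-45:int(u)+45:2])
E
```

```text
clock: 18.2
position: [0.4781, -0.1668, 0.187]
ee_rot: [0.001, 1.0, -0.001, 0.0]
contact_force: [-0.4, 1.4, 2.1]
width: 0.009
gripper_force: 59.3
clock: 18.62
position: [0.478, -0.1661, 0.187]
ee_rot: [0.0, 1.0, -0.001, 0.0]
contact_force: [0.1, 0.6, -0.0]
width: 0.0254
gripper_force: 0.0
pos [ 0.478  -0.1661  0.187 ] head -0.07 delta tool mm [0. 0. 0.] F [ 0.1  0.6 -0. ] t 18.62 w 0.0254
249.78217863464462 281.68126192066825
[[ 46  43  45  45  44  44  52  63  50  46  41  39  44  91  97  97  96  98
   98 100 147 178 179 181 181 183 184 184 185 186 184 135  60  58  58  60
   59  50  39  39  42  47  63  64  47]
 [ 44  46  44  43  45  45  45  45  45  43  41  40  50  93  96  95  95  98
   99 100 147 179 180 180 180 180 182 181 183 185 183 133  60  58  60  58
   59  52  39  38  43  45  44  44  44]
 [ 44  43  44  45  44  45  44  44  45  46  40  37  55  95  97  96  95  96
   97  96 143 181 181 181 181 180 181 181 181 182 182 130  60  57  58  57
   59  53  40  39  42  46  43  45  46]]
```

The tab stands free and centred between the open pads. I go straight up, then check.

```bash
python3 -m handwheel '[{"translation":[0,0,-0.01],"angular":[0,0,0],"hand":0.7},{"translation":[0,0,-0.02],"angular":[0,0,0],"hand":0.7},{"translation":[0,0,-0.03],"angular":[0,0,0],"hand":0.7},{"translation":[0,0,-0.03],"angular":[0,0,0],"hand":0.7},{"translation":[0,-0.03,-0.02],"angular":[0,0,0],"hand":0.7},{"translation":[0.04,-0.01,0],"angular":[0,0,0],"hand":0.7},{"translation":[0.04,0,0],"angular":[0,0,0],"hand":0.7},{"translation":[0.04,0,0],"angular":[0,0,0],"hand":0.7},{"translation":[0,0,0],"angular":[0,0,0],"hand":0.7},{"translation":[0,0,0],"angular":[0,0,0],"hand":0.7}]'
python3 - <<'E'
from h import *
to([0,0,0])
t=manip.get_image("top");cv2.imwrite("pics/top9.png",t[:,:,::-1])
im=manip.get_image("side");cv2.imwrite("pics/side9.png",im[:,:,::-1])
# hanging tab top predicted at z=.218, y=-.167; hook bar line
for p in([.478,-.162,.218],[.478,-.172,.218]): print("tab top pred",proj("top",p))
u,v=map(int,proj("top",[.478,-.167,.218]));print(u,v);print(t.min(2)[v-14:v+14:2,u-24:u+22:2])
u,v=map(int,proj("side",[.478,-.167,.218]));d=cv2.absdiff(im[:,:,::-1],cv2.imread("pics/side8.png"));print("side region changed below tab:",d[v+10:v+50,u-20:u+20].mean())
E
```

```text
clock: 19.55
position: [0.5996, -0.1259, 0.2961]
ee_rot: [-0.0, 1.0, 0.0, -0.001]
contact_force: [-0.6, -0.2, 0.5]
width: 0.0258
gripper_force: 0.0
pos [ 0.5996 -0.1259  0.2961] head 0.0 delta tool mm [-599.1 -125.8  296.9] F [-0.6 -0.2  0.5] t 19.55 w 0.0258
tab top pred (np.float64(340.7184713864424), np.float64(230.91611146457004))
tab top pred (np.float64(346.9323797723057), np.float64(230.86652733337044))
343 230
[[ 56  59  56  59  37  40  39  38  37  33  34  35  35  31  26  30  33  38
   44  22  33  31  29]
 [ 60  61  57  60  43  88 215 235 217  39  38  40  30  24  26  29  47  29
   54  35  35  31  29]
 [ 58  60  57  90 122 140 221 234 234  36  37  38  29  29  43  33  40  24
   35  31  29  24  29]
 [ 57  58  56 124 136 136 147 232 235  39  38  41  32  33  36  29  31  31
   33  35  27  32  30]
 [ 77  82  58 119 139 137 151 156 176  60  56  98 105 108  30  24  25  33
   31  30  33  47 102]
 [ 80  81  63 123 152 143 141 143 150 144 134 230 237 239  41  32  37  37
   31  35 110 124 206]
 [ 82  79  69 115 152 143 134 137 128 133 135 235 236 237 200 202 180 165
  175 176 168 189 218]
 [117 115 107 135 165 143 142 143 135 135 132 225 238 237 210 216 214 214
  224 223 227 226 226]
 [228 227 228 230 229 154 148 153 139 136 132 225 236 236 224 224 225 215
  147  99 229 228 229]
 [228 229 229 229 228 195 154 150 140 138 135 231 239 236 230 230 229 211
  181 159 225 226 225]
 [222 207 208 210 214 216 213 146 139 136 137 230 240 239 234 230 229 208
  227 227 228 227 226]
 [ 82  81  59  96 213 183 149 138 145 137 138 195 210 205 221 220 221 206
  195 193 162 124 135]
 [ 80  82  58 100 157 185 148 133 157 237 239 169  33  36  30  30  28  27
   24  27  85 125 128]
 [ 83  83  65  82 165 189 149 209 207 148  47  38  38  35  25  34  25  31
   31  36  63 103  85]]
side region changed below tab: 22.474166666666665
```

The tab top is at top px columns 341–346, against a prediction of 340.7–346.9. So the holder hangs upright at the shoulder on the hook, and the arm is clear of everything. I hand it in.

```bash
python3 -m handwheel '[{"translation":[0,0,0],"angular":[0,0,0],"hand":0.7},{"translation":[0,0,0],"angular":[0,0,0],"hand":0.7},{"translation":[0,0,0],"angular":[0,0,0],"hand":0.7},{"translation":[0,0,0],"angular":[0,0,0],"hand":0.7}]' && python3 -c "
from rig import manip
print(manip.sign_off())"
```

```text
clock: 19.98
position: [0.5974, -0.1261, 0.2977]
ee_rot: [0.0, 1.0, -0.001, 0.0]
contact_force: [0.2, 0.2, -0.3]
width: 0.0252
gripper_force: 0.0
the job is handed in; nothing more can be done
None
```

The hook was swung out and pressed on its stop at about 12 N, and the holder was threaded on, pressed on the shoulder at about 12 N and left hanging; I handed the job in at 20 s, and no verdict came back.

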